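# Make two filter flasks ready for crucible filtration

### The arm

A 6-joint arm with a two-finger parallel gripper is mounted at the origin on a cart in front of the work surface, level with it; the furniture and walls round the work are solid. World frame = base frame: x ahead of the robot, y to its left, z up, the work surface at z = 0. Lengths are in m, angles in rad, forces in N, time in s.
With the tool pointing down it reaches from about 0.275 to 0.975 m from the base axis. Payload 8.4 kg.
Tool frame: the origin (TCP) lies midway between the tips of the shut fingers; the grasp point (between the pads) lies 19 mm behind it (ctrl.grip_depth is the distance from the TCP to the grasp point, in m); z points along the fingers, y is the line along which they close (so a half turn about z gives the same grasp; the last joint's range is limited). The gripper opens to 92 mm and grips with 3 to 60 N. Pads are 20 mm wide; open, the fingers measure 128 mm over their backs; the gripper's body (75 mm by 189 mm) begins 69 mm behind the grasp point.
Start: joints at [-1.14, 0.353, 1.633, -0, 1.155, -0.002], TCP at [0.262, -0.567, 0.215] pointing down, gripper open.
Joint ranges: [-2.63, 2.63], [-0.92, 2.1], [0.06, 2.66], [-1.3, 4.44], [0, 2.69], [-3.02, 3.02]. Speed limits (rad/s): [2.22, 2.22, 2.79, 3.14, 3.14, 3.14].

### API

Orientations are given as a rotation vector (axis times angle).
In Python, from plant import readout, viewer, workorder, ctrl gives the robot as it stands. The module is installed in compiled form; this text tells all that it offers.
- The arm moves only by the shell command python3 -m inch 'ROWS'. ROWS is JSON, a list of rows, each an object with "translation": the shift along the world's x, y, z in m, a list of three; "turn": the turn, a rotation vector about the world's x, y, z in rad, a list of three; "hand": the closure, from 0 (fully open) to 1 (shut). A call has 1 to 10 rows; each row is the pose to reach, as a shift and turn from the pose commanded when the call began; what a row does not reach only later rows make up. A row lasts 1/8 s, in which the tool goes at most 62.5 mm and 10.7 degrees, less where a joint would pass 70% of its speed; a pose out of reach is approached as far as the arm can. A call with a gripper value outside its range is refused whole. The fingers move at their own pace and stop on an object; the grip force is fixed at half the most. Time passes only in rows, so rows that repeat a pose let the fingers close. It gives the time, the measured TCP pose, the force, the opening and the grip force at its end, in the units of the state.
- readout.sense(): the state, without advancing time (a new reading comes with each control period).
- viewer.camera(name): name is "scene" or "top" or "wrist"; returns (picture, depth): 384x512x3 uint8, red, green, blue; 384x512 float32, m along the optical axis (not along the pixel's ray), 0 where there is no reading.
- viewer.camera_info(name): a dict with "fx", "fy", "cx", "cy" (pixels), "extrinsics" (4x4, takes a point from world to camera coordinates); the wrist camera has in their place "hand_eye" (4x4, takes a point from camera to tool coordinates, whose origin is the TCP and whose axes are the flange's). Camera axes: x right, y down, z forward; pixel columns grow to the right and rows downward; lengths in m; the calibration is good to about 2 mm. A picture is of the moment at which its call begins: read the wrist's pose just before it. camera_info takes no time and is no camera call.
- workorder.hand_in(): hands the job in; it is judged then, once.
The state is a dict: "time": time; "joint_pos": joint angles; "qd": joint speeds; "tau": joint torques, N m; "eef_pos": TCP position; "ee_rot": TCP orientation; "ft_force": force on the tool from outside, world axes, zero at the start; "moment": the same for the moment, N m; "width": finger opening in m; "finger_force": force on a finger pad.
Only numpy, scipy, OpenCV 4.12 (cv2) and the standard library are available. Lean on these libraries where they do the work, as an engineer would, in place of code of your own. Each camera call takes 0.05 s, during which the arm holds its last target. There are 200 camera calls.

### The job

Make both filter flasks ready for filtration: seat each black rubber crucible holder, narrow end down, in the neck of the flask of its size, its flange flat on the rim, and then stand the porcelain crucible of the same size upright and fully home in that holder. Never let a crucible fall over, and leave the dish and the beaker where they stand.

Things in the scene. Friction and masses are not known exactly. Their poses are not given: they have to be found in the camera images.
- flask_large_mouth (a point): Mouth of the large filter flask: clear conical glass flask, 140 mm tall, foot 100 mm across, straight neck 56 mm long, 54 mm across at the rim, 44.8 mm inside. It stands firmly and does not shift. A side arm (hose barb) leaves the neck 42 mm below the rim along +x of this frame, reaching 67 mm from the neck's axis. Point: centre of the mouth at rim height; z up.
- flask_small_mouth (a point): Mouth of the small filter flask: same shape, 112 mm tall, foot 80 mm across, neck 44 mm long, 41 mm across at the rim, 33 mm inside. Stands firmly. Side arm 30 mm below the rim along +x of this frame, reaching 60 mm from the axis. Point: centre of the mouth at rim height; z up.
- holder_large_center (a point): Large crucible holder: hollow black rubber cone, 28 mm tall, on its narrow end. Grip its top flange: 58 mm across, 21 to 28 mm above the foot. Cone 41.6 mm across under the flange, 32 at the foot. Bore 38.6 mm at the top, 26.4 at an inner lip 4 mm above the foot (20 mm hole). Seated, flange on the flask's rim, its centre is 7 mm below the mouth. Point: on the axis, 14 mm above the foot; z up.
- holder_small_center (a point): Small crucible holder: same kind, 22 mm tall; flange 43 mm across, 16 to 22 mm above the foot; cone 30 mm across under the flange, 23 at the foot; bore 28 mm at the top, 20.4 at an inner lip 3.5 mm above the foot (14 mm hole). Seated in the small flask, its centre is 5 mm below the mouth. Point: on the axis, 11 mm above the foot; z up.
- crucible_large_center (a point): Large filter crucible: white porcelain cup with perforated floor, 54 mm tall, upright. Foot 24 mm across, widening to 45 mm at 42 mm height, straight above; wall 2.6 mm. Fully home, its foot is on the lip inside the large holder, its upper 30 mm stick out and its centre is 17 mm above the holder's centre. Point: on the axis, 27 mm above the foot; z up.
- crucible_small_center (a point): Small filter crucible: same kind, 44 mm tall; foot 18 mm across, widening to 31 mm at 32 mm height, straight from there to the rim; wall 2.2 mm. Fully home in the small holder its upper 25.5 mm stick out and its centre is 14.5 mm above the holder's centre. Point: on the axis, 22 mm above the foot; z up.
- dish: Bystander: clear shallow round dish with lid, 55 mm across, 14 mm tall, loose; origin at the centre of its underside.
- glass_beaker: Bystander: empty clear glass beaker, 57 mm across, 66 mm tall, loose; origin at the centre of its underside.
Things that resemble listed ones, but are neither listed nor needed, are in the scene too. What is shaped like the part that bears crucible_small_center but green is not meant.

How it is judged:
By the outcome, as a careful person would: the job done as asked, in the order asked, and still so for the second after the job is handed in, with the robot touching nothing.
It also fails if it takes over 128 s, if anything falls off the work surface, if the arm or the gripper's body presses on something with over 40 N, if the wrist force passes 120 N, or if a joint passes its speed limit or range.

## Working session

There is one attempt and no reset: what is moved stays moved. The work goes in short steps, Python scripts to look and compute and a shell command to move; the robot and the scene stay as the last step left them, time stands still between calls to the robot, and variables do not carry over. Pictures are saved under pics/ and viewed, at most 14 in all, crops included, and the job is handed in when it is done.

```bash
mkdir -p pics
cat > h.py <<'E'
import numpy as np, cv2
from plant import readout, viewer, workorder, ctrl
def cam(n):
    p,d=viewer.camera(n); return p,d,viewer.camera_info(n)
def save(p,f): cv2.imwrite('pics/'+f,cv2.cvtColor(p,cv2.COLOR_RGB2BGR))
def c2w(n,i,s=None):
    if n!='wrist': return np.linalg.inv(np.array(i['extrinsics']))
    T=np.eye(4); T[:3,:3]=cv2.Rodrigues(np.array(s['ee_rot'],float))[0]; T[:3,3]=s['eef_pos']
    return T@np.array(i['hand_eye'])
def ray(n,i,u,v,z,s=None):
    "pixel -> world point on plane z"
    T=c2w(n,i,s); d=T[:3,:3]@np.array([(u-i['cx'])/i['fx'],(v-i['cy'])/i['fy'],1]); o=T[:3,3]
    return o+d*(z-o[2])/d[2]
def cloud(n,i,dep,s=None):
    v,u=np.indices(dep.shape); P=np.stack([(u-i['cx'])/i['fx']*dep,(v-i['cy'])/i['fy']*dep,dep],-1)
    T=c2w(n,i,s); return P@T[:3,:3].T+T[:3,3]
E
python3 - <<'E'
from h import *
for n in ('top','scene'):
    p,d,i=cam(n); save(cv2.resize(p,(800,600),interpolation=cv2.INTER_CUBIC),n+'1.png'); np.savez(n+'1.npz',p=p,d=d)
    print(n,{k:np.round(v,3) for k,v in i.items()})
s=readout.sense(); print(s['ee_rot'],s['width'],ctrl.grip_depth)
i=viewer.camera_info('wrist'); print(i)
E
```

```text
top {'fx': np.float64(407.106), 'fy': np.float64(407.106), 'cx': np.float64(257.735), 'cy': np.float64(186.173), 'extrinsics': array([[ 0.094, -0.996,  0.004,  0.08 ],
       [-0.972, -0.093, -0.217,  0.568],
       [ 0.217,  0.017, -0.976,  1.054],
       [ 0.   ,  0.   ,  0.   ,  1.   ]])}
scene {'fx': np.float64(364.73), 'fy': np.float64(364.73), 'cx': np.float64(254.31), 'cy': np.float64(192.226), 'extrinsics': array([[-0.617, -0.787, -0.008,  0.442],
       [-0.39 ,  0.315, -0.865,  0.265],
       [ 0.683, -0.531, -0.502,  0.743],
       [ 0.   ,  0.   ,  0.   ,  1.   ]])}
[-3.06714070e+00 -6.74262505e-01  4.40918677e-04] 0.09184464421920062 0.0187
{'fx': 308.46324661195854, 'fy': 308.46324661195854, 'cx': 255.05737518792907, 'cy': 191.9906519425359, 'hand_eye': array([[ 5.32019093e-04, -9.57419991e-01, -2.88698247e-01,
         8.26117747e-02],
       [ 9.99999852e-01,  4.75438775e-04,  2.66106317e-04,
        -1.74062045e-03],
       [-1.17517166e-04, -2.88698346e-01,  9.57420102e-01,
        -1.70709233e-01],
       [ 0.00000000e+00,  0.00000000e+00,  0.00000000e+00,
         1.00000000e+00]])}
```

View pics/top1.png

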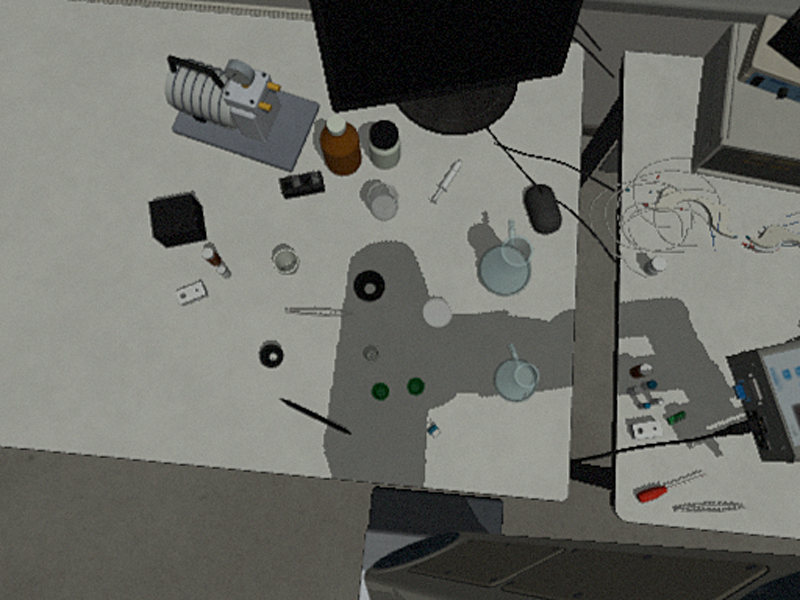

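View pics/scene1.png

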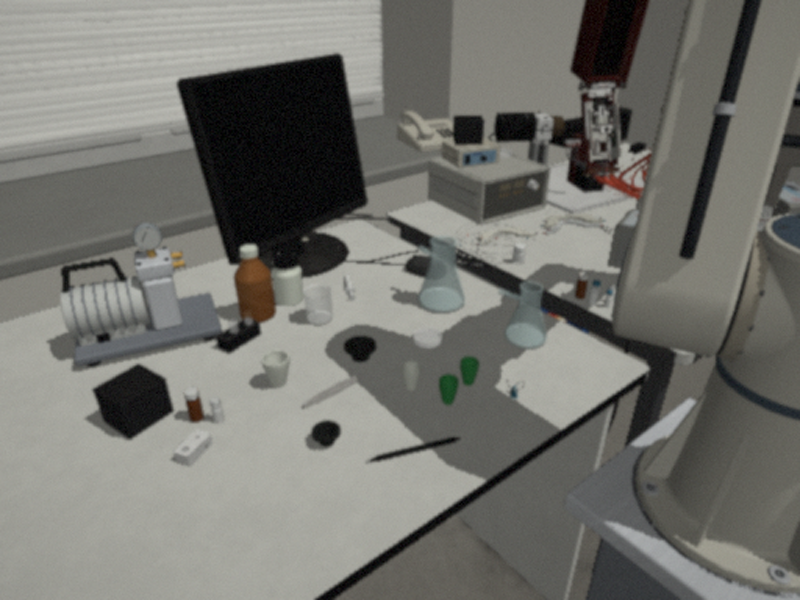

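Top view (800x600 pixels): the black rings at (369,286) and (271,355) are the large and small holders. The large crucible is at (285,260) and the small white crucible at (371,353). The green look-alikes at (380,391) and (416,386) are excluded by colour, and the clear cup at (381,200) is the beaker. The dish is at (437,312), and the flask mouths are near (516,250) and (525,374). I'll confirm these in an enlarged crop.

Run:
```python
from h import *
z=np.load('top1.npz'); p,d=z['p'],z['d']; i=viewer.camera_info('top')
c=p[130:270,160:360]; save(cv2.resize(c,(800,560),interpolation=cv2.INTER_CUBIC),'crop1.png')
W=cloud('top',i,d)
def blob(mask,box,zr,name):
    m=np.zeros(mask.shape,np.uint8); u0,v0,u1,v1=box; m[v0:v1,u0:u1]=mask[v0:v1,u0:u1]
    cs,_=cv2.findContours(m,cv2.RETR_EXTERNAL,cv2.CHAIN_APPROX_NONE); k=max(cs,key=cv2.contourArea)
    (u,v),ax,a=cv2.fitEllipse(k); w=ray('top',i,u,v,zr)
    print(name,np.round([u,v],1),np.round(ax,1),'->',w.round(4),'mm dia',(np.array(ax)*(d[int(v),int(u)] or 1.0)/i['fx']*1e3).round(1))
dark=(p.max(2)<55).astype(np.uint8)
blob(dark,(220,168,255,200),.028,'HL'); blob(dark,(160,212,188,240),.022,'HS')
for n,(u0,v0,u1,v1),h in (('CL',(170,150,196,180),.02),('CS',(226,216,248,236),.02),('FL',(295,135,350,195),.1),('FS',(305,210,355,262),.08)):
    P=W[v0:v1,u0:u1]; ok=(P[...,2]>h)&(d[v0:v1,u0:u1]>0); q=P[ok]
    print(n,ok.sum(),q.mean(0).round(3) if len(q) else '',q.min(0).round(3) if len(q) else '',q.max(0).round(3) if len(q) else '')
```

```text
HL [235.7 182.5] [19.3 19.3] -> [0.5706 0.1973 0.028 ] mm dia [56.4 56.5]
HS [173.3 227.1] [14.  14.1] -> [0.4289 0.3572 0.022 ] mm dia [39.7 40. ]
CL 145 [0.599 0.352 0.04 ] [0.573 0.327 0.021] [0.617 0.37  0.057]
CS 53 [0.448 0.182 0.036] [0.432 0.166 0.021] [0.461 0.197 0.046]
FL 296 [ 0.634 -0.048  0.123] [ 0.601 -0.074  0.1  ] [ 0.691 -0.021  0.141]
FS 192 [ 0.438 -0.075  0.098] [ 0.407 -0.1    0.08 ] [ 0.479 -0.051  0.115]
```

View pics/crop1.png

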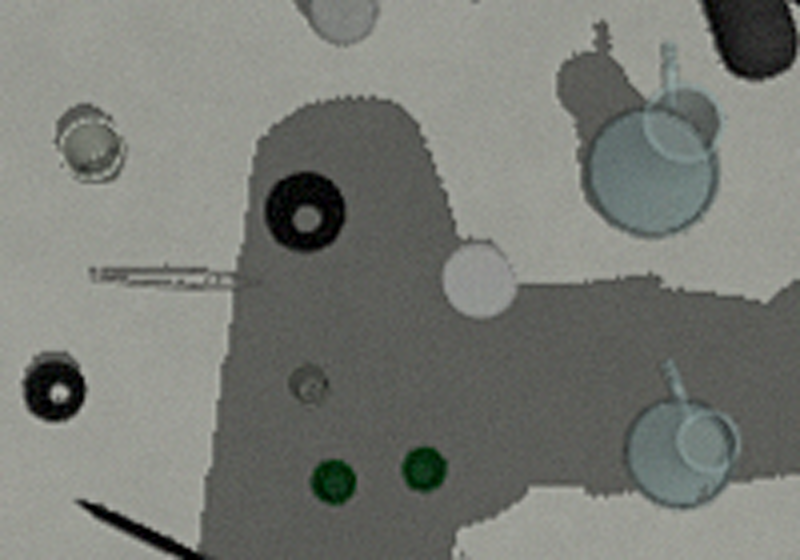

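The crop confirms it: the holders are the black rings at (305,211) and (54,390). The large crucible's rim is at (92,143) and the small white crucible is at (309,383), just above the two green ones. The flask mouths are at (682,123) and (708,442). Next I'll work out positions and move in for wrist views.

```bash
python3 - <<'E'
from h import *
z=np.load('top1.npz'); p,d=z['p'],z['d']; i=viewer.camera_info('top'); W=cloud('top',i,d)
for n,u,v,h in (('FL',682,123,.14),('FS',708,442,.112),('CL',92,143,.054),('CS',309,383,.044),('dish',480,279,.014),('FLfoot',652,172,0.01),('FSfoot',681,452,.01),('FLarm',669,60,.098),('FSarm',672,372,.082)):
    print(n,ray('top',i,u/4+160,v/4+130,h).round(4))
for n,(u0,v0,u1,v1),h in (('FL',(295,135,350,195),.136),('FS',(305,210,355,262),.108)):
    P=W[v0:v1,u0:u1]; q=P[(P[...,2]>h)&(d[v0:v1,u0:u1]>0)]; print(n,len(q),cv2.minEnclosingCircle(q[:,:2].astype(np.float32)),q.mean(0))
E
python3 -m inch '[{"translation":[0,0,0.08],"turn":[0,0,0],"hand":0.1},{"translation":[0.08,0.2,0.1],"turn":[0,0,-0.2],"hand":0.1},{"translation":[0.16,0.4,0.1],"turn":[0,0,-0.433],"hand":0.1},{"translation":[0.16,0.4,0.1],"turn":[0,0,-0.433],"hand":0.1},{"translation":[0.16,0.4,0.1],"turn":[0,0,-0.433],"hand":0.1},{"translation":[0.23,0.5,0.1],"turn":[0,0,-0.433],"hand":0.1},{"translation":[0.23,0.5,0.1],"turn":[0,0,-0.433],"hand":0.1},{"translation":[0.25,0.5,0.1],"turn":[0,0,-0.433],"hand":0.1},{"translation":[0.25,0.5,0.1],"turn":[0,0,-0.433],"hand":0.1},{"translation":[0.25,0.5,0.1],"turn":[0,0,-0.433],"hand":0.1}]'
```

```text
FL [ 0.626  -0.0486  0.14  ]
FS [ 0.4255 -0.0813  0.112 ]
CL [0.5986 0.3471 0.054 ]
CS [0.4469 0.1792 0.044 ]
dish [0.5357 0.0677 0.014 ]
FLfoot [ 0.6269 -0.05    0.01  ]
FSfoot [ 0.4275 -0.0821  0.01  ]
FLarm [ 0.6824 -0.0441  0.098 ]
FSarm [ 0.4724 -0.0608  0.082 ]
FL 97 ((0.6282494068145752, -0.04796813800930977), 0.027515120804309845) [ 0.62784046 -0.04841022  0.13821273]
FS 69 ((0.42689570784568787, -0.08005130290985107), 0.02075333707034588) [ 0.42566953 -0.08095728  0.11066595]
time: 1.35
eef_pos: [0.5126, -0.0657, 0.3146]
ee_rot: [3.141, -0.0, 0.0]
ft_force: [0.9, -0.1, -0.9]
width: 0.0825
finger_force: 0.0
```

```bash
cat >> h.py <<'E'
def wrist(f=None):
    s=readout.sense(); p,d,i=cam('wrist'); 
    if f: save(cv2.resize(p,(800,600)),f)
    return s,p,d,i,cloud('wrist',i,d,s)
def circ(W,d,z0,z1,xy,r):
    q=W[(d>0)&(W[...,2]>z0)&(W[...,2]<z1)&(np.hypot(W[...,0]-xy[0],W[...,1]-xy[1])<r)]
    if len(q)<5: return len(q)
    (c,R)=cv2.minEnclosingCircle(q[:,:2].astype(np.float32)); return len(q),np.round(c,4),round(R,4),q.mean(0).round(4),q[:,2].max().round(4)
E
python3 - <<'E'
from h import *
s,p,d,i,W=wrist('w1.png'); print(s['eef_pos'])
print(circ(W,d,.135,.145,(.627,-.048),.045),circ(W,d,.107,.117,(.4265,-.081),.035))
E
```

```text
[ 0.51262228 -0.06569948  0.31462184]
(833, array([ 0.6315, -0.0483]), 0.0275, array([ 0.6328, -0.048 ,  0.1402]), np.float64(0.1428)) (323, array([ 0.4302, -0.0799]), 0.0209, array([ 0.4308, -0.0798,  0.1115]), np.float64(0.1144))
```

View pics/w1.png

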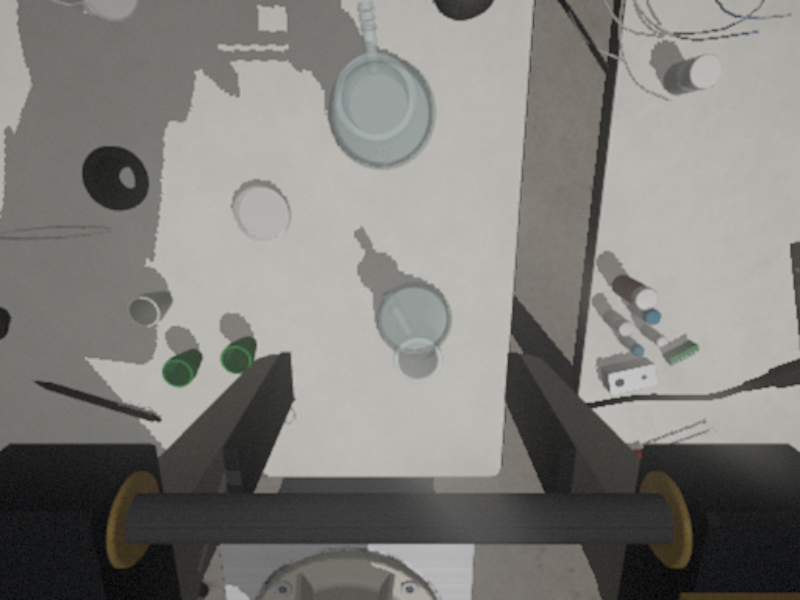

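```bash
python3 -m inch '[{"translation":[0,0.06,-0.04],"turn":[0,0,0],"hand":0.1},{"translation":[0.03,0.16,-0.08],"turn":[0,0,0],"hand":0.1},{"translation":[0.04,0.263,-0.12],"turn":[0,0,0],"hand":0.1},{"translation":[0.04,0.263,-0.12],"turn":[0,0,0],"hand":0.1},{"translation":[0.04,0.263,-0.12],"turn":[0,0,0],"hand":0.1},{"translation":[0.04,0.263,-0.12],"turn":[0,0,0],"hand":0.1},{"translation":[0.04,0.263,-0.12],"turn":[0,0,0],"hand":0.1}]'
python3 - <<'E'
from h import *
s,p,d,i,W=wrist('w2.png'); print(s['eef_pos'])
print(circ(W,d,.022,.034,(.571,.197),.04),circ(W,d,.016,.028,(.429,.357),.035),circ(W,d,.038,.05,(.447,.18),.025),circ(W,d,.048,.06,(.5986,.3471),.035))
E
```

```text
time: 2.28
eef_pos: [0.5517, 0.1948, 0.1945]
ee_rot: [3.141, 0.0, -0.001]
ft_force: [-0.1, 0.1, 0.4]
width: 0.0825
finger_force: 0.0
[0.55169807 0.19480463 0.19448604]
(1380, array([0.5742, 0.1983]), 0.029, array([0.5747, 0.1984, 0.028 ]), np.float64(0.0313)) (336, array([0.4329, 0.3602]), 0.0219, array([0.4393, 0.3654, 0.0215]), np.float64(0.0243)) (249, array([0.4511, 0.1817]), 0.0158, array([0.4517, 0.1816, 0.0426]), np.float64(0.0459)) (592, array([0.5995, 0.3498]), 0.0231, array([0.5996, 0.3502, 0.053 ]), np.float64(0.0563))
```

View pics/w2.png

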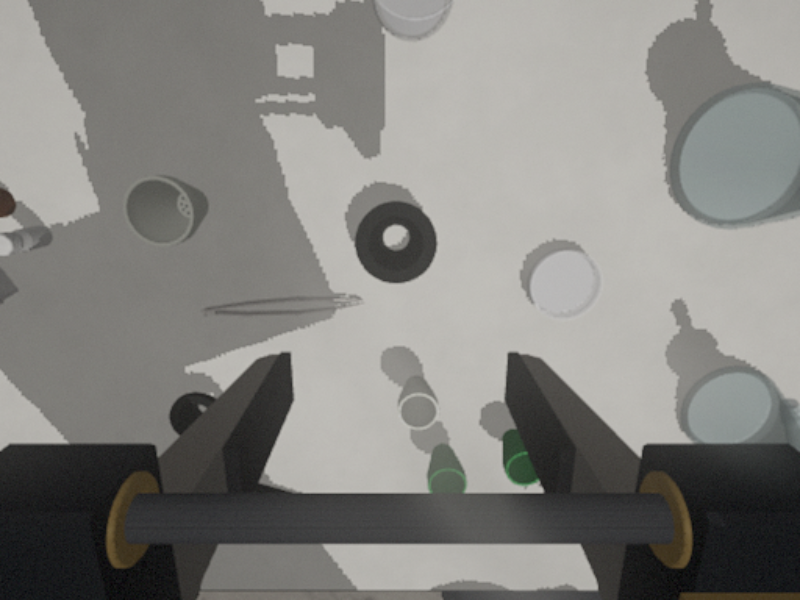

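The wrist view shows the large holder at (396,242), the small crucible at (418,410), the small holder at (192,410) and the large crucible at (160,210). The two cameras agree to about 3 mm, so I'll grip the large holder now.

```bash
python3 -m inch '[{"translation":[0.021,0.003,-0.05],"turn":[0,0,0],"hand":0.1},{"translation":[0.021,0.003,-0.1],"turn":[0,0,0],"hand":0.1},{"translation":[0.021,0.003,-0.15],"turn":[0,0,0],"hand":0.1},{"translation":[0.021,0.003,-0.175],"turn":[0,0,0],"hand":0.1},{"translation":[0.021,0.003,-0.187],"turn":[0,0,0],"hand":0.1},{"translation":[0.021,0.003,-0.187],"turn":[0,0,0],"hand":0.1},{"translation":[0.021,0.003,-0.187],"turn":[0,0,0],"hand":1},{"translation":[0.021,0.003,-0.187],"turn":[0,0,0],"hand":1},{"translation":[0.021,0.003,-0.187],"turn":[0,0,0],"hand":1},{"translation":[0.021,0.003,-0.187],"turn":[0,0,0],"hand":1}]'
```

```text
time: 3.58
eef_pos: [0.5735, 0.1985, 0.0084]
ee_rot: [-3.141, -0.0, -0.002]
ft_force: [-0.9, -0.0, 5.7]
width: 0.0553
finger_force: 30.0
```

```bash
python3 -m inch '[{"translation":[0,0,0.04],"turn":[0,0,0],"hand":1},{"translation":[0,0,0.1],"turn":[0,0,0],"hand":1},{"translation":[0,-0.03,0.15],"turn":[0,0,0],"hand":1},{"translation":[0.02,-0.08,0.19],"turn":[0,0,0],"hand":1},{"translation":[0.03,-0.13,0.19],"turn":[0,0,0],"hand":1},{"translation":[0.05,-0.19,0.19],"turn":[0,0,0],"hand":1},{"translation":[0.057,-0.235,0.18],"turn":[0,0,0],"hand":1},{"translation":[0.057,-0.2465,0.175],"turn":[0,0,0],"hand":1},{"translation":[0.057,-0.2465,0.175],"turn":[0,0,0],"hand":1},{"translation":[0.057,-0.2465,0.175],"turn":[0,0,0],"hand":1}]'
python3 - <<'E'
from h import *
s,p,d,i,W=wrist('w3.png'); e=s['eef_pos']; print(e,s['width'])
print(circ(W,d,e[2]+.013,e[2]+.026,e[:2],.032),circ(W,d,.132,.145,(.63,-.048),.033))
E
```

```text
time: 4.82
eef_pos: [0.6299, -0.0467, 0.1828]
ee_rot: [-3.141, -0.001, 0.0]
ft_force: [0.4, 0.2, -0.2]
width: 0.0552
finger_force: 30.0
[ 0.62986356 -0.04671268  0.18275007] 0.05521494895194688
(5792, array([ 0.6318, -0.0467]), 0.0315, array([ 0.6317, -0.0455,  0.2021]), np.float64(0.2087)) (1098, array([ 0.6315, -0.0482]), 0.0275, array([ 0.6372, -0.0482,  0.1395]), np.float64(0.1423))
```

View pics/w3.png

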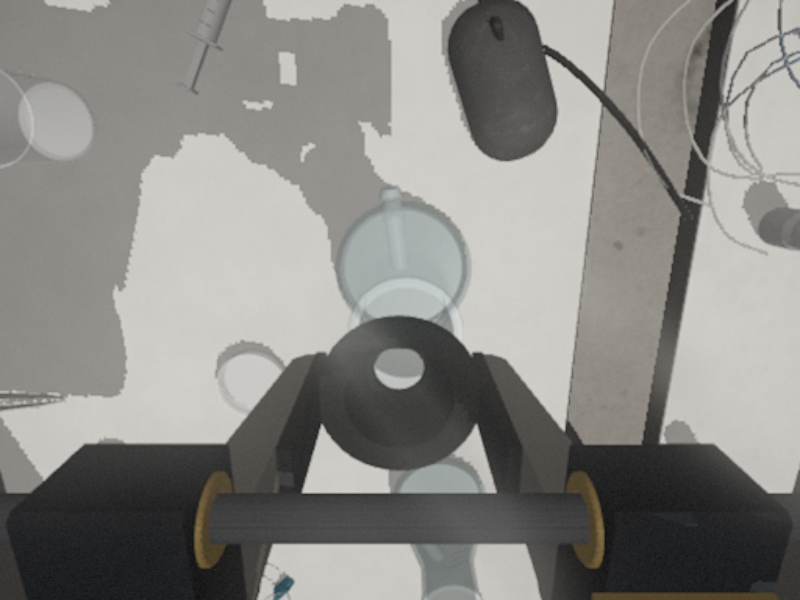

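The holder at (400,395) is held level and lines up with the mouth. I'll shift 1.5 mm in y and lower it.

```bash
python3 -m inch '[{"translation":[0,-0.0015,-0.02],"turn":[0,0,0],"hand":1},{"translation":[0,-0.0015,-0.035],"turn":[0,0,0],"hand":1},{"translation":[0,-0.0015,-0.045],"turn":[0,0,0],"hand":1},{"translation":[0,-0.0015,-0.055],"turn":[0,0,0],"hand":1},{"translation":[0,-0.0015,-0.061],"turn":[0,0,0],"hand":1},{"translation":[0,-0.0015,-0.061],"turn":[0,0,0],"hand":1}]'
```

```text
time: 5.62
eef_pos: [0.631, -0.0493, 0.1242]
ee_rot: [-3.141, -0.0, -0.004]
ft_force: [-5.3, 2.7, 19.4]
width: 0.0552
finger_force: 30.0
```

```bash
python3 -m inch '[{"translation":[0,0,0.001],"turn":[0,0,0],"hand":0.25},{"translation":[0,0,0.001],"turn":[0,0,0],"hand":0.25},{"translation":[0,0,0.001],"turn":[0,0,0],"hand":0.25},{"translation":[0,0,0.05],"turn":[0,0,0],"hand":0.25},{"translation":[0,0,0.09],"turn":[0,0,0],"hand":0.25},{"translation":[-0.03,0,0.09],"turn":[0,0,0],"hand":0.25},{"translation":[-0.03,0,0.09],"turn":[0,0,0],"hand":0.25}]'
python3 - <<'E'
from h import *
s,p,d,i,W=wrist('w4.png'); print(s['eef_pos'])
m=(d>0)&(p.max(2)<75)&(np.hypot(W[...,0]-.632,W[...,1]+.048)<.03)&(W[...,2]>.135)&(W[...,2]<.17); q=W[m]; q=q[q[:,2]>np.percentile(q[:,2],40)]
print(cv2.minEnclosingCircle(q[:,:2].astype(np.float32)),q.mean(0)); A=np.c_[q[:,:2]-q[:,:2].mean(0),np.ones(len(q))]; print(np.linalg.lstsq(A,q[:,2],rcond=None)[0])
E
```

```text
time: 6.5
eef_pos: [0.5986, -0.0497, 0.2117]
ee_rot: [-3.142, 0.001, 0.001]
ft_force: [1.1, 0.3, -0.7]
width: 0.0691
finger_force: 0.0
[ 0.59862802 -0.04965819  0.21171374]
((0.6308477520942688, -0.047363683581352234), 0.028515085577964783) [ 0.63309575 -0.04884067  0.14768999]
[0.00075837 0.00056136 0.14768999]
```

View pics/w4.png

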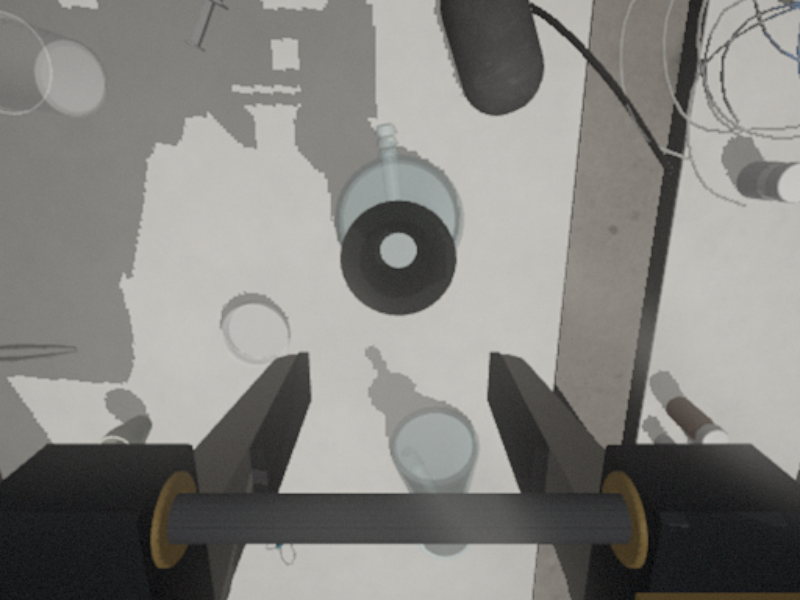

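The large holder at (399,257) is seated flat, with its flange top at 0.1477 m and no tilt. Next is the small holder.

```bash
python3 -m inch '[{"translation":[-0.02,0.05,0.0],"turn":[0,0,0],"hand":0.25},{"translation":[-0.045,0.105,0],"turn":[0,0,0],"hand":0.25},{"translation":[-0.07,0.16,0],"turn":[0,0,0],"hand":0.25},{"translation":[-0.095,0.22,0],"turn":[0,0,0],"hand":0.25},{"translation":[-0.12,0.28,-0.01],"turn":[0,0,0],"hand":0.25},{"translation":[-0.15,0.34,-0.03],"turn":[0,0,0],"hand":0.25},{"translation":[-0.175,0.39,-0.05],"turn":[0,0,0],"hand":0.25},{"translation":[-0.188,0.409,-0.06],"turn":[0,0,0],"hand":0.25},{"translation":[-0.188,0.409,-0.06],"turn":[0,0,0],"hand":0.25},{"translation":[-0.188,0.409,-0.06],"turn":[0,0,0],"hand":0.25}]'
python3 - <<'E'
from h import *
s,p,d,i,W=wrist('w5.png'); print(s['eef_pos'],s['width'])
print(circ(W,d,.017,.028,(.431,.358),.032))
print(circ(W,d,.048,.06,(.5986,.35),.035),circ(W,d,.038,.05,(.45,.18),.025))
E
```

```text
time: 7.8
eef_pos: [0.4126, 0.3592, 0.1514]
ee_rot: [3.141, 0.0, 0.0]
ft_force: [0.4, -0.8, -0.7]
width: 0.0693
finger_force: 0.0
[0.4126336  0.35918361 0.15143136] 0.0693020057802483
(961, array([0.4311, 0.3593]), 0.0215, array([0.4314, 0.3591, 0.0221]), np.float64(0.0245))
0 (505, array([0.4504, 0.1822]), 0.0162, array([0.4508, 0.1824, 0.0425]), np.float64(0.0464))
```

```bash
python3 -m inch '[{"translation":[0.018,0,-0.05],"turn":[0,0,0],"hand":0.25},{"translation":[0.018,0,-0.1],"turn":[0,0,0],"hand":0.25},{"translation":[0.018,0,-0.135],"turn":[0,0,0],"hand":0.25},{"translation":[0.018,0,-0.1465],"turn":[0,0,0],"hand":0.25},{"translation":[0.018,0,-0.1465],"turn":[0,0,0],"hand":0.25},{"translation":[0.018,0,-0.1465],"turn":[0,0,0],"hand":1},{"translation":[0.018,0,-0.1465],"turn":[0,0,0],"hand":1},{"translation":[0.018,0,-0.1465],"turn":[0,0,0],"hand":1},{"translation":[0.018,0,-0.1465],"turn":[0,0,0],"hand":1},{"translation":[0.018,0,-0.1465],"turn":[0,0,0],"hand":1}]'
python3 -m inch '[{"translation":[0,0,0.03],"turn":[0,0,0],"hand":1},{"translation":[0,0,0.09],"turn":[0,0,0],"hand":1},{"translation":[0,-0.03,0.15],"turn":[0,0,0],"hand":1},{"translation":[0,-0.09,0.175],"turn":[0,0,0],"hand":1},{"translation":[0,-0.15,0.175],"turn":[0,0,0],"hand":1},{"translation":[0,-0.21,0.175],"turn":[0,0,0],"hand":1},{"translation":[0,-0.27,0.175],"turn":[0,0,0],"hand":1},{"translation":[0,-0.33,0.17],"turn":[0,0,0],"hand":1},{"translation":[-0.002,-0.39,0.16],"turn":[0,0,0],"hand":1},{"translation":[-0.002,-0.42,0.15],"turn":[0,0,0],"hand":1}]'
python3 -m inch '[{"translation":[0,-0.018,0],"turn":[0,0,0],"hand":1},{"translation":[0,-0.0195,0],"turn":[0,0,0],"hand":1},{"translation":[0,-0.0195,0],"turn":[0,0,0],"hand":1}]'
python3 - <<'E'
from h import *
s,p,d,i,W=wrist('w6.png'); e=s['eef_pos']; print(e,s['width'])
print(circ(W,d,e[2]+.011,e[2]+.024,e[:2],.024),circ(W,d,.104,.117,(.43,-.08),.026))
E
```

```text
time: 9.1
eef_pos: [0.4304, 0.3598, 0.006]
ee_rot: [-3.141, -0.0, -0.002]
ft_force: [-1.3, -0.5, 7.5]
width: 0.0408
finger_force: 30.0
time: 10.35
eef_pos: [0.4276, -0.0631, 0.1552]
ee_rot: [3.141, -0.003, 0.001]
ft_force: [0.7, 1.0, 0.4]
width: 0.0408
finger_force: 30.0
time: 10.72
eef_pos: [0.428, -0.0797, 0.1552]
ee_rot: [-3.141, 0.0, -0.0]
ft_force: [0.2, 0.0, -0.3]
width: 0.0403
finger_force: 30.0
[ 0.42797695 -0.07969947  0.15520317] 0.04033792566934095
(3174, array([ 0.4284, -0.0795]), 0.024, array([ 0.4294, -0.0785,  0.1713]), np.float64(0.1792)) (764, array([ 0.4299, -0.0797]), 0.0209, array([ 0.4343, -0.0798,  0.1116]), np.float64(0.1143))
```

View pics/w6.png

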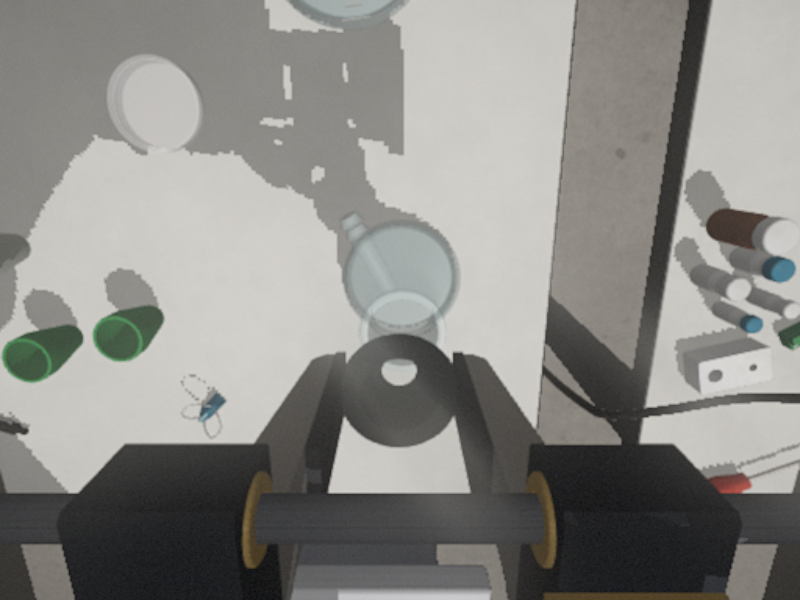

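The small holder at (399,390) is held level above the small mouth at (402,325). I'll lower it with a 1 mm correction in x.

```bash
python3 -m inch '[{"translation":[0.001,0,-0.015],"turn":[0,0,0],"hand":1},{"translation":[0.001,0,-0.03],"turn":[0,0,0],"hand":1},{"translation":[0.001,0,-0.04],"turn":[0,0,0],"hand":1},{"translation":[0.001,0,-0.047],"turn":[0,0,0],"hand":1},{"translation":[0.001,0,-0.051],"turn":[0,0,0],"hand":1},{"translation":[0.001,0,-0.051],"turn":[0,0,0],"hand":1}]'
python3 -m inch '[{"translation":[0,0,0.001],"turn":[0,0,0],"hand":0.4},{"translation":[0,0,0.001],"turn":[0,0,0],"hand":0.4},{"translation":[0,0,0.001],"turn":[0,0,0],"hand":0.4},{"translation":[0,0,0.05],"turn":[0,0,0],"hand":0.4},{"translation":[0,0,0.1],"turn":[0,0,0],"hand":0.4},{"translation":[-0.03,0,0.1],"turn":[0,0,0],"hand":0.4},{"translation":[-0.03,0,0.1],"turn":[0,0,0],"hand":0.4}]'
python3 - <<'E'
from h import *
s,p,d,i,W=wrist('w7.png'); print(s['eef_pos'])
m=(d>0)&(p.max(2)<75)&(np.hypot(W[...,0]-.43,W[...,1]+.08)<.023)&(W[...,2]>.108)&(W[...,2]<.14); q=W[m]; q=q[q[:,2]>np.percentile(q[:,2],40)]
print(cv2.minEnclosingCircle(q[:,:2].astype(np.float32)),q.mean(0)); A=np.c_[q[:,:2]-q[:,:2].mean(0),np.ones(len(q))]; print(np.linalg.lstsq(A,q[:,2],rcond=None)[0])
E
```

```text
time: 11.52
eef_pos: [0.429, -0.0804, 0.1038]
ee_rot: [3.141, -0.0, -0.0]
ft_force: [1.0, -4.2, -3.3]
width: 0.0407
finger_force: 30.0
time: 12.4
eef_pos: [0.3977, -0.0799, 0.2044]
ee_rot: [-3.142, 0.001, -0.0]
ft_force: [0.5, -0.3, 0.2]
width: 0.055
finger_force: 0.0
[ 0.39768703 -0.07994166  0.20443431]
((0.42937594652175903, -0.07802934944629669), 0.02114659734070301) [ 0.4313043  -0.07858691  0.11870763]
[-0.00162739 -0.00073522  0.11870763]
```

View pics/w7.png

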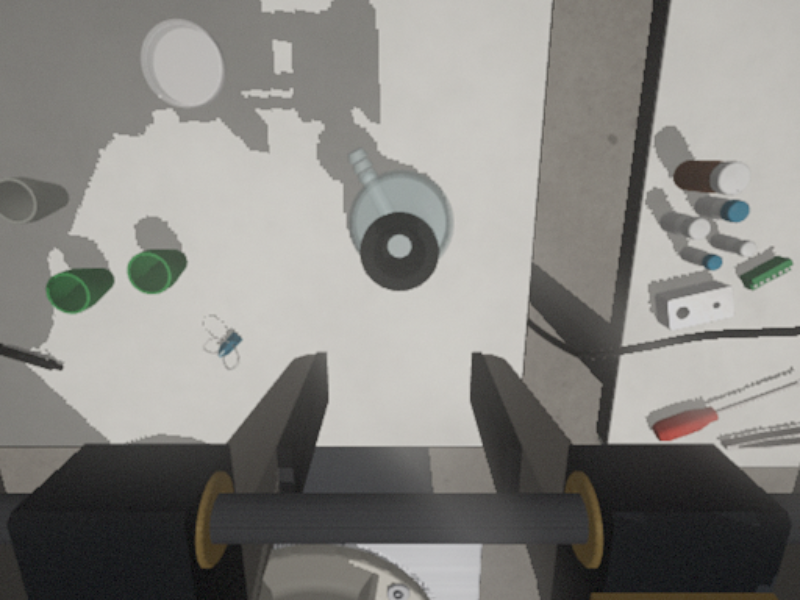

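The small holder at (399,250) is seated flat, with its flange top at 0.1187 m. Next is the large crucible.

```bash
python3 -m inch '[{"translation":[0.02,0.05,0.0],"turn":[0,0,0],"hand":0.25},{"translation":[0.045,0.105,0],"turn":[0,0,0],"hand":0.25},{"translation":[0.07,0.16,0],"turn":[0,0,0],"hand":0.25},{"translation":[0.095,0.22,0],"turn":[0,0,0],"hand":0.25},{"translation":[0.12,0.28,0],"turn":[0,0,0],"hand":0.25},{"translation":[0.15,0.34,0],"turn":[0,0,0],"hand":0.25},{"translation":[0.17,0.39,-0.0],"turn":[0,0,0],"hand":0.25},{"translation":[0.18,0.43,-0.01],"turn":[0,0,0],"hand":0.25},{"translation":[0.18,0.43,-0.02],"turn":[0,0,0],"hand":0.25},{"translation":[0.18,0.43,-0.02],"turn":[0,0,0],"hand":0.25}]'
python3 - <<'E'
from h import *
s,p,d,i,W=wrist('w8.png'); print(s['eef_pos'],s['width'])
print(circ(W,d,.048,.06,(.5995,.35),.035))
E
```

```text
time: 13.7
eef_pos: [0.578, 0.349, 0.1819]
ee_rot: [3.139, 0.0, -0.005]
ft_force: [-0.1, -0.2, -0.4]
width: 0.0691
finger_force: 0.0
[0.57801327 0.34904488 0.18189644] 0.06914821842640903
(430, array([0.5992, 0.3499]), 0.0226, array([0.5989, 0.3498, 0.0536]), np.float64(0.056))
```

```bash
python3 -m inch '[{"translation":[0.02,0.0,-0.04],"turn":[0,0,0],"hand":0.25},{"translation":[0.02,0.0,-0.09],"turn":[0,0,0],"hand":0.25},{"translation":[0.02,0.0,-0.13],"turn":[0,0,0],"hand":0.25},{"translation":[0.02,0.0,-0.153],"turn":[0,0,0],"hand":0.25},{"translation":[0.02,0.0,-0.153],"turn":[0,0,0],"hand":0.25},{"translation":[0.02,0.0,-0.153],"turn":[0,0,0],"hand":0.4},{"translation":[0.02,0.0,-0.153],"turn":[0,0,0],"hand":1},{"translation":[0.02,0.0,-0.153],"turn":[0,0,0],"hand":1},{"translation":[0.02,0.0,-0.153],"turn":[0,0,0],"hand":1},{"translation":[0.02,0.0,-0.153],"turn":[0,0,0],"hand":1}]'
```

```text
time: 15.0
eef_pos: [0.5998, 0.3503, 0.0324]
ee_rot: [-3.141, 0.0, -0.003]
ft_force: [0.4, -1.5, 6.8]
width: 0.0426
finger_force: 30.0
```

```bash
python3 -m inch '[{"translation":[0,0,0.03],"turn":[0,0,0],"hand":1},{"translation":[0,0,0.08],"turn":[0,0,0],"hand":1},{"translation":[0,-0.04,0.13],"turn":[0,0,0],"hand":1},{"translation":[0.005,-0.09,0.17],"turn":[0,0,0],"hand":1},{"translation":[0.01,-0.145,0.19],"turn":[0,0,0],"hand":1},{"translation":[0.015,-0.2,0.19],"turn":[0,0,0],"hand":1},{"translation":[0.02,-0.26,0.19],"turn":[0,0,0],"hand":1},{"translation":[0.025,-0.32,0.185],"turn":[0,0,0],"hand":1},{"translation":[0.031,-0.37,0.175],"turn":[0,0,0],"hand":1},{"translation":[0.032,-0.396,0.17],"turn":[0,0,0],"hand":1}]'
python3 -m inch '[{"translation":[0,-0.002,0],"turn":[0,0,0],"hand":1},{"translation":[0,-0.002,0],"turn":[0,0,0],"hand":1}]'
python3 - <<'E'
from h import *
s,p,d,i,W=wrist('w9.png'); e=s['eef_pos']; print(e,s['width'])
print(circ(W,d,e[2]+.018,e[2]+.026,e[:2],.026)); m=(d>0)&(p.max(2)<75)&(np.hypot(W[...,0]-.631,W[...,1]+.048)<.031)&(abs(W[...,2]-.147)<.006);q=W[m];print(len(q),q.min(0),q.max(0))
E
```

```text
time: 16.25
eef_pos: [0.6307, -0.0487, 0.2007]
ee_rot: [3.141, -0.003, -0.001]
ft_force: [0.2, 0.3, -0.5]
width: 0.0425
finger_force: 30.0
time: 16.5
eef_pos: [0.631, -0.0475, 0.2013]
ee_rot: [-3.141, 0.001, -0.0]
ft_force: [-0.6, 0.7, -1.4]
width: 0.0425
finger_force: 30.0
[ 0.63097099 -0.04754782  0.2012527 ] 0.04252761889420969
(1637, array([ 0.6321, -0.0475]), 0.0256, array([ 0.6307, -0.0469,  0.2228]), np.float64(0.2272))
1202 [ 0.61604346 -0.07532801  0.14112272] [ 0.65970965 -0.02595288  0.1497434 ]
```

View pics/w9.png

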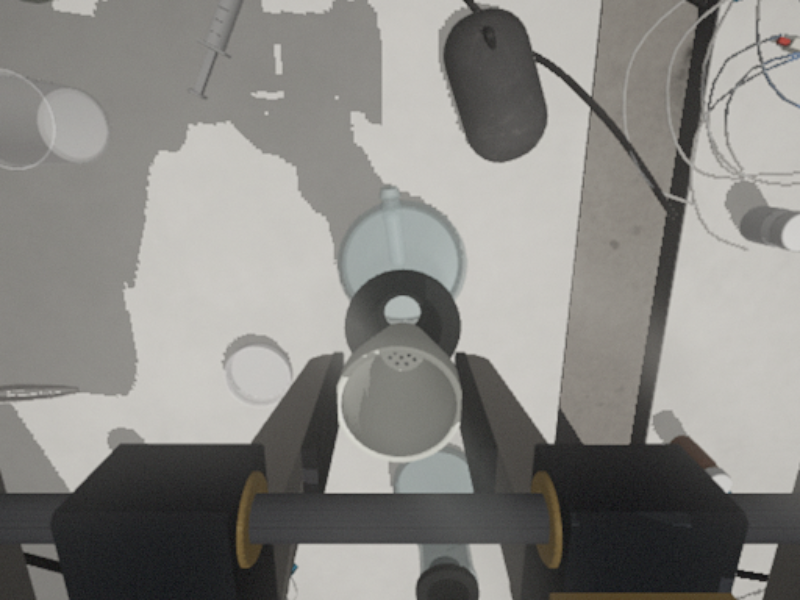

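The crucible at (401,400) is upright and lined up with the holder at (403,320). I'll lower it.

```bash
python3 -m inch '[{"translation":[0,-0.0005,-0.015],"turn":[0,0,0],"hand":1},{"translation":[0,-0.0005,-0.025],"turn":[0,0,0],"hand":1},{"translation":[0,-0.0005,-0.033],"turn":[0,0,0],"hand":1},{"translation":[0,-0.0005,-0.039],"turn":[0,0,0],"hand":1},{"translation":[0,-0.0005,-0.043],"turn":[0,0,0],"hand":1},{"translation":[0,-0.0005,-0.043],"turn":[0,0,0],"hand":1}]'
```

```text
time: 17.3
eef_pos: [0.6309, -0.0487, 0.1578]
ee_rot: [-3.142, 0.0, 0.001]
ft_force: [0.3, 0.5, 0.2]
width: 0.0423
finger_force: 30.0
```

```bash
python3 -m inch '[{"translation":[0,0,-0.001],"turn":[0,0,0],"hand":1},{"translation":[0,0,-0.002],"turn":[0,0,0],"hand":1},{"translation":[0,0,-0.003],"turn":[0,0,0],"hand":1},{"translation":[0,0,-0.003],"turn":[0,0,0],"hand":1}]'
```

```text
time: 17.8
eef_pos: [0.6312, -0.0486, 0.1553]
ee_rot: [3.142, -0.0, 0.001]
ft_force: [0.3, -0.6, 1.4]
width: 0.0428
finger_force: 30.0
```

```bash
python3 -m inch '[{"translation":[0,0,0],"turn":[0,0,0],"hand":0.42},{"translation":[0,0,0],"turn":[0,0,0],"hand":0.35},{"translation":[0,0,0],"turn":[0,0,0],"hand":0.3},{"translation":[0,0,0],"turn":[0,0,0],"hand":0.3},{"translation":[0,0,0.04],"turn":[0,0,0],"hand":0.3},{"translation":[0,0,0.09],"turn":[0,0,0],"hand":0.3},{"translation":[-0.03,0,0.11],"turn":[0,0,0],"hand":0.3},{"translation":[-0.03,0,0.11],"turn":[0,0,0],"hand":0.3}]'
python3 - <<'E'
from h import *
s,p,d,i,W=wrist('w10.png'); print(s['eef_pos'])
def plane(z0,z1,xy,r):
    m=(d>0)&(W[...,2]>z0)&(W[...,2]<z1)&(np.hypot(W[...,0]-xy[0],W[...,1]-xy[1])<r); q=W[m]
    A=np.c_[q[:,:2]-xy,np.ones(len(q))]; print(len(q),cv2.minEnclosingCircle(q[:,:2].astype(np.float32)),np.linalg.lstsq(A,q[:,2],rcond=None)[0].round(4))
plane(.17,.187,(.631,-.048),.03); plane(.143,.152,(.631,-.048),.031)
E
```

```text
time: 18.8
eef_pos: [0.6007, -0.0487, 0.2671]
ee_rot: [3.141, -0.0, 0.004]
ft_force: [0.3, 0.2, -0.0]
width: 0.0643
finger_force: 0.0
[ 0.60073976 -0.04870183  0.26707954]
591 ((0.6304382681846619, -0.04885650798678398), 0.022590970620512962) [0.0224 0.005  0.1764]
1099 ((0.6308609247207642, -0.04781428724527359), 0.02900754287838936) [-0.0027 -0.0004  0.1475]
```

View pics/w10.png

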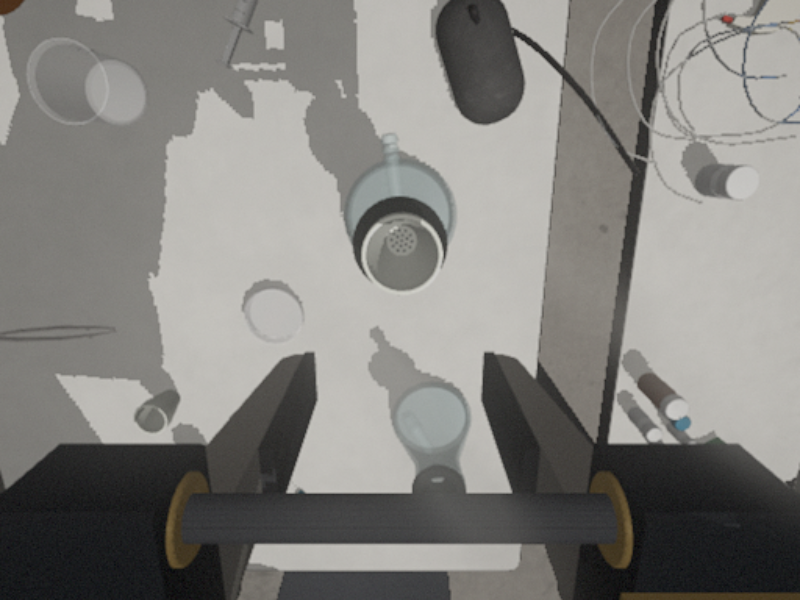

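The large crucible at (402,250) stands upright in its holder, with its rim at about 0.177 m, so it is fully home. Last is the small white crucible at (153,415).

```bash
python3 -m inch '[{"translation":[-0.03,0.05,0],"turn":[0,0,0],"hand":0.4},{"translation":[-0.07,0.1,0],"turn":[0,0,0],"hand":0.4},{"translation":[-0.11,0.15,-0.01],"turn":[0,0,0],"hand":0.4},{"translation":[-0.14,0.19,-0.05],"turn":[0,0,0],"hand":0.4},{"translation":[-0.165,0.22,-0.08],"turn":[0,0,0],"hand":0.4},{"translation":[-0.166,0.23,-0.11],"turn":[0,0,0],"hand":0.4},{"translation":[-0.166,0.23,-0.11],"turn":[0,0,0],"hand":0.4},{"translation":[-0.166,0.23,-0.11],"turn":[0,0,0],"hand":0.4}]'
python3 - <<'E'
from h import *
s,p,d,i,W=wrist('w11.png'); print(s['eef_pos'],s['width'])
print(circ(W,d,.038,.05,(.4505,.182),.025))
E
```

```text
time: 19.85
eef_pos: [0.4357, 0.1812, 0.1553]
ee_rot: [3.141, -0.001, -0.0]
ft_force: [-0.1, -0.2, 0.1]
width: 0.0553
finger_force: 0.0
[0.43568641 0.18121657 0.15533857] 0.05534356293926174
(295, array([0.4505, 0.1821]), 0.0156, array([0.4503, 0.182 , 0.0433]), np.float64(0.0459))
```

View pics/w11.png

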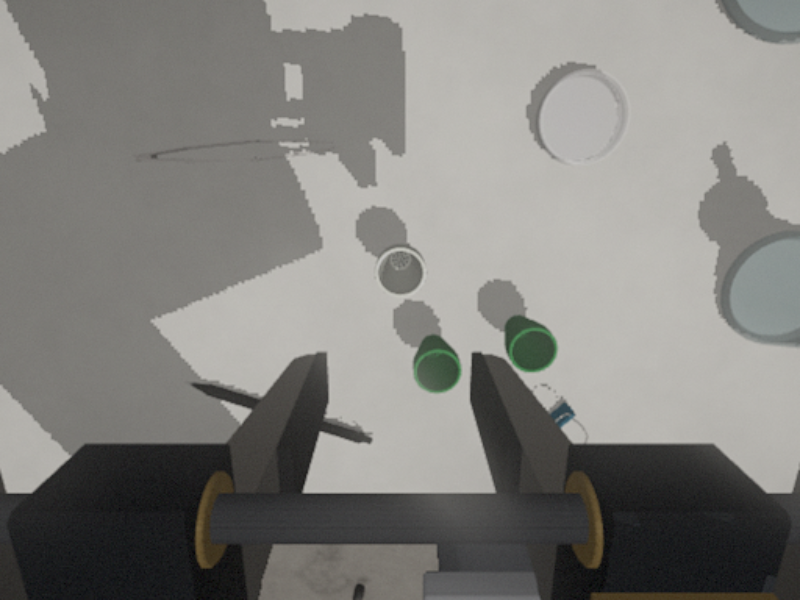

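The white crucible at (400,270) is upright, and the green ones at (437,370) and (530,348) are clear of the finger lines.

```bash
python3 -m inch '[{"translation":[0.0138,0.0005,-0.03],"turn":[0,0,0],"hand":0.4},{"translation":[0.0138,0.0005,-0.08],"turn":[0,0,0],"hand":0.4},{"translation":[0.0138,0.0005,-0.115],"turn":[0,0,0],"hand":0.4},{"translation":[0.0138,0.0005,-0.135],"turn":[0,0,0],"hand":0.4},{"translation":[0.0138,0.0005,-0.135],"turn":[0,0,0],"hand":0.4},{"translation":[0.0138,0.0005,-0.135],"turn":[0,0,0],"hand":0.55},{"translation":[0.0138,0.0005,-0.135],"turn":[0,0,0],"hand":1},{"translation":[0.0138,0.0005,-0.135],"turn":[0,0,0],"hand":1},{"translation":[0.0138,0.0005,-0.135],"turn":[0,0,0],"hand":1},{"translation":[0.0138,0.0005,-0.135],"turn":[0,0,0],"hand":1}]'
```

```text
time: 21.15
eef_pos: [0.4495, 0.1821, 0.0209]
ee_rot: [-3.141, 0.0, -0.003]
ft_force: [-0.3, -1.3, 7.8]
width: 0.029
finger_force: 30.0
```

```bash
python3 -m inch '[{"translation":[0,0,0.03],"turn":[0,0,0],"hand":1},{"translation":[0,0,0.08],"turn":[0,0,0],"hand":1},{"translation":[0,-0.03,0.13],"turn":[0,0,0],"hand":1},{"translation":[-0.005,-0.08,0.165],"turn":[0,0,0],"hand":1},{"translation":[-0.01,-0.14,0.17],"turn":[0,0,0],"hand":1},{"translation":[-0.015,-0.2,0.165],"turn":[0,0,0],"hand":1},{"translation":[-0.0208,-0.25,0.155],"turn":[0,0,0],"hand":1},{"translation":[-0.0208,-0.2618,0.145],"turn":[0,0,0],"hand":1},{"translation":[-0.0208,-0.2618,0.145],"turn":[0,0,0],"hand":1},{"translation":[-0.0208,-0.2618,0.145],"turn":[0,0,0],"hand":1}]'
python3 - <<'E'
from h import *
s,p,d,i,W=wrist('w12.png'); e=s['eef_pos']; print(e,s['width'])
print(circ(W,d,e[2]+.019,e[2]+.026,e[:2],.0185)); m=(d>0)&(p.max(2)<75)&(np.hypot(W[...,0]-.4295,W[...,1]+.0795)<.0235)&(abs(W[...,2]-.118)<.005);q=W[m];print(len(q),q.min(0),q.max(0))
E
```

```text
time: 22.4
eef_pos: [0.4282, -0.079, 0.1652]
ee_rot: [-3.141, -0.001, 0.0]
ft_force: [0.4, -0.1, -0.9]
width: 0.0291
finger_force: 30.0
[ 0.4281934  -0.0789776   0.16521149] 0.02914076605811023
(1036, array([ 0.4294, -0.0786]), 0.0182, array([ 0.4293, -0.0781,  0.1878]), np.float64(0.1911))
738 [ 0.41494345 -0.09893401  0.11306367] [ 0.45078671 -0.06380017  0.12060862]
```

View pics/w12.png

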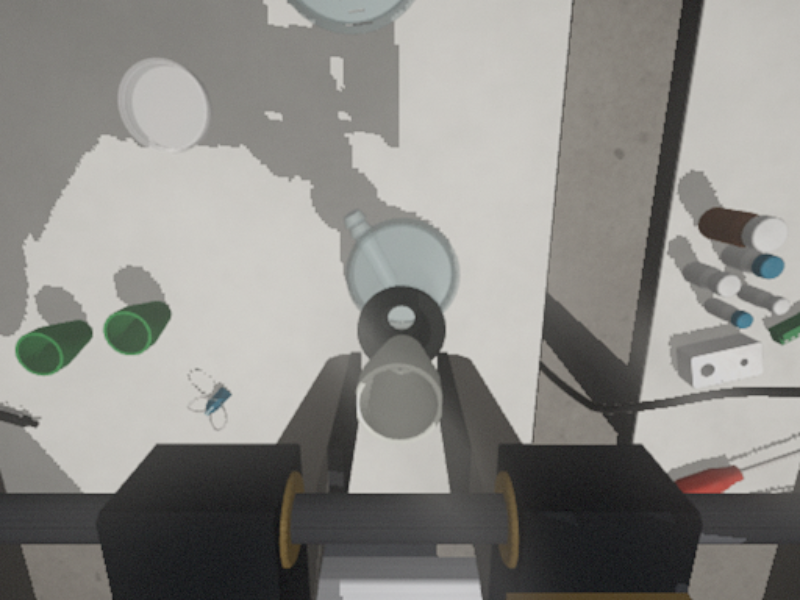

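The crucible at (400,400) is lined up with the holder at (402,327). I'll lower it.

```bash
python3 -m inch '[{"translation":[0,-0.0005,-0.015],"turn":[0,0,0],"hand":1},{"translation":[0,-0.0005,-0.025],"turn":[0,0,0],"hand":1},{"translation":[0,-0.0005,-0.033],"turn":[0,0,0],"hand":1},{"translation":[0,-0.0005,-0.039],"turn":[0,0,0],"hand":1},{"translation":[0,-0.0005,-0.042],"turn":[0,0,0],"hand":1},{"translation":[0,-0.0005,-0.043],"turn":[0,0,0],"hand":1},{"translation":[0,-0.0005,-0.044],"turn":[0,0,0],"hand":1},{"translation":[0,-0.0005,-0.044],"turn":[0,0,0],"hand":1}]'
```

```text
time: 23.45
eef_pos: [0.4281, -0.0805, 0.1212]
ee_rot: [3.142, -0.0, 0.001]
ft_force: [-0.1, 0.0, -0.6]
width: 0.0291
finger_force: 30.0
```

```bash
python3 -m inch '[{"translation":[0,0,-0.001],"turn":[0,0,0],"hand":1},{"translation":[0,0,-0.001],"turn":[0,0,0],"hand":1},{"translation":[0,0,-0.001],"turn":[0,0,0],"hand":0.6},{"translation":[0,0,-0.001],"turn":[0,0,0],"hand":0.5},{"translation":[0,0,-0.001],"turn":[0,0,0],"hand":0.5},{"translation":[0,0,0.04],"turn":[0,0,0],"hand":0.5},{"translation":[0,0,0.09],"turn":[0,0,0],"hand":0.5},{"translation":[-0.03,0,0.12],"turn":[0,0,0],"hand":0.5},{"translation":[-0.03,0,0.12],"turn":[0,0,0],"hand":0.5}]'
python3 - <<'E'
from h import *
s,p,d,i,W=wrist('w13.png'); print(s['eef_pos'])
def plane(z0,z1,xy,r):
    m=(d>0)&(W[...,2]>z0)&(W[...,2]<z1)&(np.hypot(W[...,0]-xy[0],W[...,1]-xy[1])<r); q=W[m]
    A=np.c_[q[:,:2]-xy,np.ones(len(q))]; print(len(q),cv2.minEnclosingCircle(q[:,:2].astype(np.float32)),np.linalg.lstsq(A,q[:,2],rcond=None)[0].round(4),np.percentile(q[:,2],80))
plane(.137,.153,(.4295,-.0795),.02); plane(.115,.123,(.4295,-.0795),.024); plane(.17,.187,(.631,-.048),.03)
c=p[0:300,150:390]; save(cv2.resize(c,(480,600),interpolation=cv2.INTER_CUBIC),'w13c.png')
E
```

```text
time: 24.58
eef_pos: [0.398, -0.0806, 0.2429]
ee_rot: [3.141, -0.001, 0.006]
ft_force: [-0.4, 0.6, -0.1]
width: 0.0464
finger_force: 0.0
[ 0.39797947 -0.08064968  0.24294696]
314 ((0.42908281087875366, -0.08012581616640091), 0.015648655593395233) [ 0.0168 -0.0019  0.1429] 0.14414291005361402
687 ((0.42945337295532227, -0.07876477390527725), 0.021531537175178528) [-0.0189 -0.0048  0.1186] 0.11922252553258571Traceback (most recent call last):
  File "<stdin>", line 6, in <module>
  File "<stdin>", line 5, in plane
    return _quantile_unchecked(
        a, q, axis, out, overwrite_input, method, keepdims, weights)
    return _ureduce(a,
                    func=_quantile_ureduce_func,
    ...<5 lines>...
                    overwrite_input=overwrite_input,
                    method=method)
    r = func(a, **kwargs)
    result = _quantile(arr,
                       quantiles=q,
    ...<2 lines>...
                       out=out,
                       weights=wgt)
    slices_having_nans = np.isnan(arr[-1, ...])
                                  ~~~^^^^^^^^^
IndexError: index -1 is out of bounds for axis 0 with size 0
```

```bash
python3 -m inch '[{"translation":[-0.02,-0.05,0.03],"turn":[0,0,0],"hand":0.5},{"translation":[-0.02,-0.1,0.05],"turn":[0,0,0],"hand":0.5},{"translation":[-0.02,-0.15,0.05],"turn":[0,0,0],"hand":0.5},{"translation":[-0.02,-0.2,0.05],"turn":[0,0,0],"hand":0.5},{"translation":[-0.02,-0.25,0.05],"turn":[0,0,0],"hand":0.5},{"translation":[-0.02,-0.3,0.05],"turn":[0,0,0],"hand":0.5},{"translation":[-0.02,-0.3,0.05],"turn":[0,0,0],"hand":0.5},{"translation":[-0.02,-0.3,0.05],"turn":[0,0,0],"hand":0.5}]'
python3 - <<'E'
from h import *
p,d,i=cam('scene'); save(cv2.resize(p[130:240,190:370],(800,489),interpolation=cv2.INTER_CUBIC),'s2.png')
E
```

```text
time: 25.62
eef_pos: [0.3778, -0.3798, 0.2894]
ee_rot: [-3.139, 0.001, 0.003]
ft_force: [0.1, 0.1, 0.1]
width: 0.0462
finger_force: 0.0
```

View pics/s2.png

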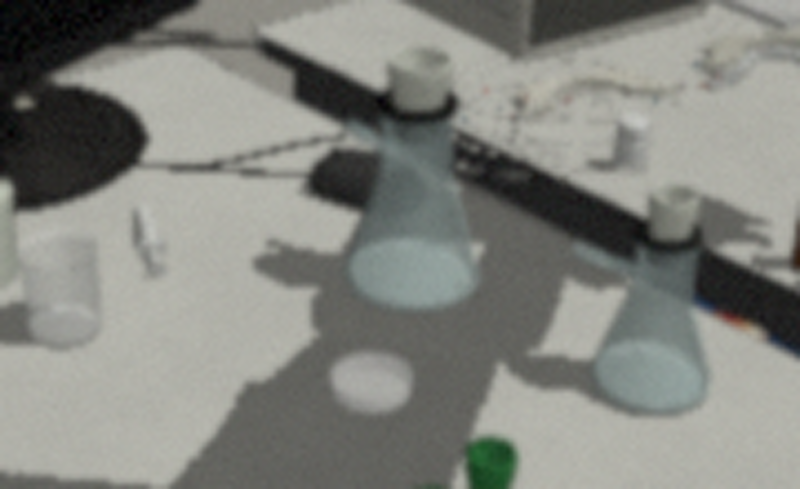

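Both flasks carry a flat black flange with an upright white crucible, at (420,80) and (673,215). The dish and beaker are undisturbed, so I'm handing in.

```bash
python3 -c "
from plant import workorder; print(workorder.hand_in())"
```

```text
the job is handed in; nothing more can be done
None
```

Both holders are seated flat in their flasks with the matching crucibles upright and fully home by camera measurement, the dish and beaker untouched, and the job is handed in at about 26 s (no verdict was returned).

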